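# Pass an eye bar through the purge-box lock and hang it on the hook

## Robot

A 6-joint arm with a two-finger parallel gripper is mounted at the origin on the work surface. World frame = base frame: x ahead of the robot, y to its left, z up, the work surface at z = 0. Lengths are in m, angles in rad, forces in N, time in s.
With the tool pointing down it reaches from about 0.325 to 0.9 m from the base axis. Payload 6.1 kg.
Tool frame: the origin (TCP) lies midway between the tips of the shut fingers; the grasp point (between the pads) lies 19 mm behind it; z points along the fingers, y is the line along which they close (so a half turn about z gives the same grasp; the last joint's range is limited). The gripper opens to 85 mm and grips with 20 to 120 N. Pads are 22 mm wide; open, the fingers measure 114 mm over their backs; the gripper's body (76 mm by 85 mm) begins 54 mm behind the grasp point. The pads swing forward as they close: fully open they stand 13 mm farther back than shut.
Start: joints at [-1.314, 0.22, 1.526, -0, 1.395, -0.126], TCP at [0.233, -0.58, 0.231] pointing down, gripper open.
Joint ranges: [-2.98, 2.98], [-0.91, 2.08], [0.09, 2.57], [-1.24, 4.39], [0.2, 2.65], [-2.68, 2.68]. Speed limits (rad/s): [2.57, 2.57, 3.01, 3.14, 3.14, 3.14].

## Interface

Orientations are given as [roll, pitch, yaw] about the fixed x, y, z axes, in that order (R = Rz(yaw) Ry(pitch) Rx(roll)).
In Python, from plant import movep, move_l, set_joints, gripper_to, hold, inverse_kinematics, observe, get_image, get_calibration, Unreachable, job_done gives the robot as it stands. Calls block until the motion is done:
- movep(position, orientation): joint-space move of the TCP to a pose.
- move_l(position, feed=0.15, rotation=None, max_force=None): straight line of the TCP; rotation=None keeps the orientation; feed is the mean speed in m/s. With max_force (N) it stops when the force on the tool has changed by that much, and returns True; else False.
- set_joints(angles): joint-space move.
- gripper_to(opening, f_grip=None): finger opening in m; f_grip is the grip in N (None keeps the last); returns when the fingers have stopped.
- hold(seconds).
- inverse_kinematics(position, orientation): joint angles nearest the present ones, or None.
- observe(): the state.
- get_image(name): name is "scene" or "top" or "wrist"; returns (picture, depth): 384x512x3 uint8, red, green, blue; 384x512 float32, m along the optical axis (not along the pixel's ray), 0 where there is no reading.
- get_calibration(name): a dict with "intrinsics" (3x3 intrinsics, pixels), "world_from_camera" (4x4, takes a point from camera to world coordinates). Camera axes: x right, y down, z forward; pixel columns grow to the right and rows downward; lengths in m; the calibration is good to about 2 mm. A picture is of the moment at which its call begins: read the wrist's pose just before it. get_calibration takes no time and is no camera call; for the wrist camera it gives the pose at the moment of the call.
A pose or a line that the arm cannot do raises Unreachable and nothing moves.
- job_done(): hands the job in; it is judged then, once.
The state is a dict: "time_s": time; "q": joint angles; "joint_velocities": joint speeds; "joint_torque": joint torques, N m; "eef_pos": TCP position; "tcp_rot": TCP orientation; "ft_force": force on the tool from outside, world axes, zero at the start; "torque": the same for the moment, N m; "opening": finger opening in m; "grasp_force": force on a finger pad.
Only numpy, scipy, OpenCV 4.12 (cv2) and the standard library are available. Lean on these libraries where they do the work, as an engineer would, in place of code of your own. Each camera call takes 0.05 s, during which the arm holds its last target. There are 200 camera calls.

## Task

Bring the eye bar into the welding trough through its two-door lock: lay it in the lock through the open outer door and let go, slide the outer door fully shut, and only then slide the inner door wide open and take the bar out on the trough side. Hang it by its eye on the hook of the stand and let go, so that it hangs down without swinging much, and without shoving the stand. Never have both doors open at once; leave the outer door shut (the inner one may stay open) and the other loose things where they lie.

Things in the scene. Friction and masses are not known exactly. Their poses are not given: they have to be found in the camera images.
- lock: Fixed steel lock and trough in one piece. Origin: centre of the lock's underside, on the bench; x along the lock's ridge (away from the robot, the way the doors open), y from the lock into the trough (outer, bench side is -y), z up. Lock: a small house with a pitched roof. Trough: floor 6 mm above the bench, open above, x -136 to 196, y 95 to 381 mm, walls 45 mm high.
- lock_floor (a point): Centre of the lock's inside floor, 10 mm above the bench. Inside 168 mm long (x) by 178 mm wide (y). Side sills: 6 mm thick at y = +-92 mm, tops 36 mm above the bench. Both roof slopes, 40 degrees, are sliding doors: things go in and out slantwise between sill and ridge beam (90 mm); a hand pointing straight down strikes the beam.
- ridge (a point): Middle of the fixed ridge beam's underside, 90 mm above the bench, over the lock's centre. Beam: y +-14 mm, top 102 mm, with an 18 mm gas pipe on it (top 120 mm). Beam, pipe and the lower door rails (y +-92 mm, top 36 mm) run on to lock x = 260 mm to carry the opened doors.
- outer_door (a joint): Outer sliding door (pale clear panel edged in aluminium, roof slope on the -y side): 0 m shut against its stop, 0.16 fully open, moved along the lock's +x. Panel 170 mm long. At 0 its middle is at lock x = 0. Stands open at the start. It slides stiffly (about 2.5 N) and stays where it is left.
- inner_door (a joint): Inner sliding door (slope on the +y side, towards the trough): same as the outer one; shut (0) at the start.
- outer_door_handle (a point): Near the end of the black block handle that stands out square from the middle of the outer door; moves with the door. Block 14 mm (x) by 32 mm (up the slope), 38 mm out from the panel's underside; this point is 2 mm below its end face. It leans outwards, 40 degrees from vertical. Push it along x from either side, or pinch it.
- inner_door_handle (a point): The same point on the inner door's handle.
- eye_bar: Loose aluminium eye bar, 0.13 to 0.25 kg, 108 mm long: a block 22 mm (own x) by 80 mm (own y, -45 to 35 mm) by 30 mm (z) with a flat ring at the +y end. Origin: centre of the underside as it lies at the start, on its 22 mm wide side; own y points to the eye, z up. Starts on the bench, outer side of the lock, eye towards the lock.
- eye (a point): Centre of the bar's ring: outside diameter 30 mm, hole 20 mm, 8 mm thick; the hole's axis is the bar's own x. 48 mm from the bar's origin along own y, 15 mm up.
- stand: Loose hook stand, 0.9 kg, in the trough. Origin: on its underside, below hook_mid; x is the hook's line. Base x -65 to 65, y -55 to 95, 8 mm thick. A 12 mm round rod rises at x 35, y 70 to z 145 mm, turns along -y to y 0, then along -x as the hook, level to x -20; its end bends up to x -36, 5 mm higher (centre line; the end is rounded, 6 mm more). Open towards -x.
- hook_mid (a point): Point on the centre line of the hook's level part, at stand x = 0, 145 mm above the stand's underside; a hung eye goes about here.
- blank_bar: Bystander: a loose bar of the same block but with a plain flat tongue, no hole. Origin and axes as the eye bar's.
- fitting: Bystander: loose brass hose fitting, 34 mm diameter, 30 mm high, on the bench. Origin: centre of the underside.
- flange: Bystander: loose steel flange ring, 64 mm across, 10 mm high, in the trough. Origin: centre of the underside.
Mind the look-alikes: they are no part of the job. What is shaped like the eye_bar but black or brown is not meant.

How it is judged:
By the outcome, as a careful person would: the job done as asked, in the order asked, and still so for the second after the job is handed in, with the robot touching nothing.
It also fails if it takes over 72 s, if anything falls off the work surface, if the arm or the gripper's body presses on something with over 40 N, if the wrist force passes 120 N, or if a joint passes its speed limit or range.

## Working session

There is one attempt and no reset: what is moved stays moved. The work goes in short steps, each a Python script; the robot and the scene stay as the last script left them, time stands still between calls to the robot, and variables do not carry over. Pictures are saved under pics/ and viewed, at most 10 in all, crops included, and the job is handed in when it is done.

```bash
ls; mkdir -p pics; python3 - <<'E'
from plant import *
import cv2,numpy as np
for n in ["scene","top"]:
    im,d=get_image(n); cv2.imwrite(f"pics/{n}0.png",im[:,:,::-1]); np.save(f"pics/{n}0.npy",d)
    c=get_calibration(n); print(n,np.round(c["intrinsics"],1).tolist(),np.round(c["world_from_camera"],3).tolist())
E
```

```text
pics
scene [[358.4, 0.0, 261.1], [0.0, 358.4, 188.5], [0.0, 0.0, 1.0]] [[0.795, 0.319, -0.516, 1.041], [0.606, -0.415, 0.679, -0.822], [0.002, -0.852, -0.523, 0.648], [0.0, 0.0, 0.0, 1.0]]
top [[375.6, 0.0, 256.8], [0.0, 375.6, 191.5], [0.0, 0.0, 1.0]] [[-0.024, -0.996, 0.08, 0.479], [-0.999, 0.021, -0.026, -0.138], [0.024, -0.081, -0.996, 1.155], [0.0, 0.0, 0.0, 1.0]]
```

```bash
python3 - <<'E'
import cv2
for n in ["scene","top"]:
    im=cv2.imread(f"pics/{n}0.png"); cv2.imwrite(f"pics/{n}0b.png",cv2.resize(im,(800,600),interpolation=cv2.INTER_CUBIC))
E
```

```text
(no output)
```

View pics/top0b.png

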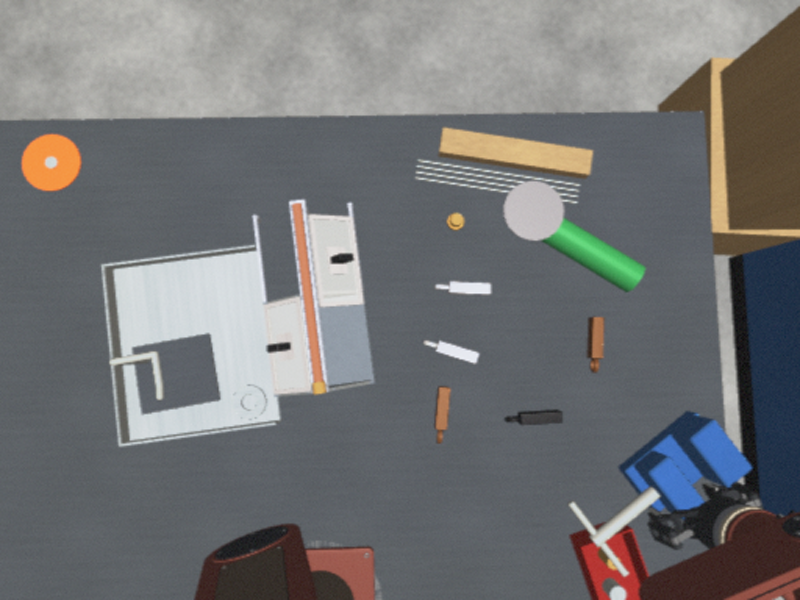

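View pics/scene0b.png

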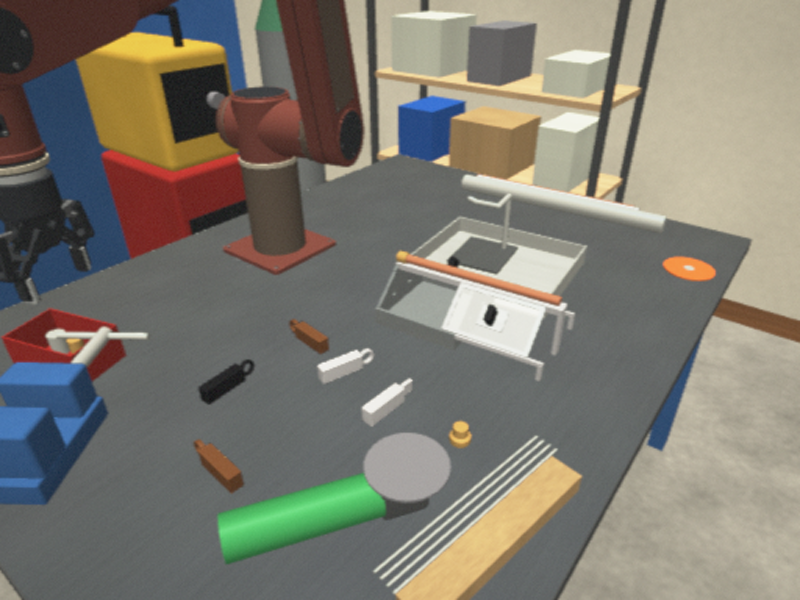

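```bash
cat > h.py <<'E'
import numpy as np,cv2
from plant import *
def cloud(n,d,c=None):
    c=c or get_calibration(n); K=c["intrinsics"]; T=np.array(c["world_from_camera"])
    v,u=np.mgrid[:d.shape[0],:d.shape[1]]
    P=np.stack([(u-K[0][2])/K[0][0]*d,(v-K[1][2])/K[1][1]*d,d],-1)
    return P@T[:3,:3].T+T[:3,3]
def atz(n,uv,z,c=None):
    c=c or get_calibration(n); K=np.array(c["intrinsics"]); T=np.array(c["world_from_camera"])
    r=T[:3,:3]@np.linalg.solve(K,[*uv,1]); t=(z-T[2,3])/r[2]; return T[:3,3]+t*r
E
python3 - <<'E'
from h import *
t=cv2.imread("pics/top0.png");s=cv2.imread("pics/scene0.png")
C=np.zeros((600,800,3),np.uint8)
C[:516,:588]=cv2.resize(t[120:292,60:256],None,fx=3,fy=3,interpolation=cv2.INTER_CUBIC)
C[:200,592:792]=cv2.resize(t[210:240,265:315],(200,120),interpolation=cv2.INTER_CUBIC).repeat(1,0)[:0].reshape(0,200,3) if 0 else 0
C[:160,592:792]=cv2.resize(t[205:245,265:315],(200,160),interpolation=cv2.INTER_CUBIC)
C[170:330,592:792]=cv2.resize(t[165:205,275:325],(200,160),interpolation=cv2.INTER_CUBIC)
C[340:500,592:792]=cv2.resize(s[215:255,195:245],(200,160),interpolation=cv2.INTER_CUBIC)
cv2.imwrite("pics/c1.png",C)
P=cloud("top",np.load("pics/top0.npy"))
g=lambda u,v:np.round(P[v,u],3)
for n,(u,v) in dict(bar=(294,225),blank=(302,184),bench=(256,320),floor=(120,190),pipe=(197,190),hook=(101,240),lockfloor=(222,220)).items(): print(n,g(u,v))
hsv=cv2.cvtColor(t,cv2.COLOR_BGR2HSV)
for n,(u0,v0) in dict(bar=(288,225),blank=(298,184)).items():
    m=np.zeros(t.shape[:2],bool); m[v0-17:v0+17,u0-24:u0+24]=1
    m&=(t.min(2)>150); Q=P[m]; Q=Q[(Q[:,2]>.008)]
    print(n,len(Q),cv2.minAreaRect(Q[:,:2].astype(np.float32)*1000),Q[:,2].mean().round(4),np.percentile(Q[:,2],[5,50,95]))
m=(hsv[...,0]<12)&(hsv[...,1]>90)&(t[...,2]>130); m[:, :180]=0;m[:,215:]=0;m[:120]=0;m[255:]=0
Q=P[m]; print("pipe",len(Q),np.percentile(Q[:,2],[5,50,95]),cv2.minAreaRect(Q[:,:2].astype(np.float32)*1000))
E
```

```text
bar [ 0.467 -0.276  0.036]
blank [ 0.59  -0.305  0.027]
bench [ 0.185 -0.157 -0.001]
floor [0.585 0.247 0.009]
pipe [ 0.57  -0.     0.118]
hook [0.441 0.247 0.153]
lockfloor [ 0.487 -0.06   0.009]
bar 216 ((476.289794921875, -225.38084411621094), (171.662353515625, 29.513938903808594), 78.43575286865234) 0.0345 [0.02502928 0.02940418 0.03329037]
blank 212 ((591.1732788085938, -286.947021484375), (103.74291229248047, 21.752349853515625), 86.64106750488281) 0.0292 [0.02536967 0.02929433 0.03268457]
pipe 610 [0.11441688 0.11854387 0.12199189] ((575.2482299804688, -2.0529632568359375), (303.61346435546875, 138.32479858398438), 30.28542137145996)
```

View pics/c1.png

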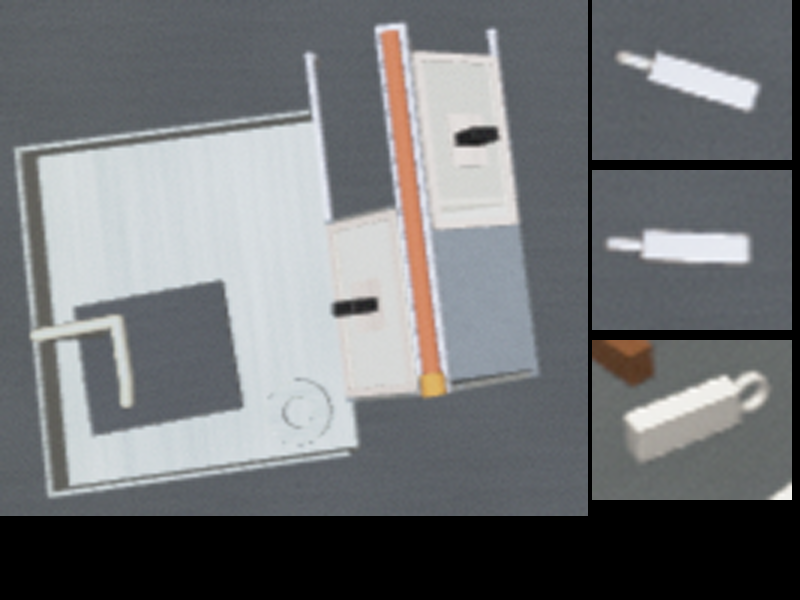

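```bash
python3 - <<'E'
from h import *
from scipy.optimize import least_squares
px=lambda x,y:((x+.5)/3-.5+60,(y+.5)/3-.5+120)
data=[((16,148),.045,(196,381)),((50,496),.045,(-136,381)),((357,449),.006,(-136,95)),
((376,26),.102,(260,14)),((406,25),.102,(260,-14)),((310,54),.036,(260,92)),((492,30),.036,(260,-92))]
W=np.array([atz("top",px(*a),z)[:2] for a,z,l in data]); L=np.array([l for *_,l in data])/1000
def tr(p,L): c,s=np.cos(p[2]),np.sin(p[2]); return L@np.array([[c,s],[-s,c]])+p[:2]
r=least_squares(lambda p:(tr(p,L)-W).ravel(),[.5,0,0],loss='soft_l1',f_scale=.003); print("lock",r.x); print(np.round((tr(r.x,L)-W)*1000,1).tolist())
# pipe line
t=cv2.imread("pics/top0.png");P=cloud("top",np.load("pics/top0.npy"))
b=[]
for (a,c) in [((391,40),(428,365))]:
    print("pipe ends",atz("top",px(391,30),.12),atz("top",px(432,385),.12),np.arctan2(*(atz("top",px(*a),.12)-atz("top",px(*c),.12))[[1,0]]))
# stand: base corners z=.006+.008
b=[((75,308),(65,95)),((223,280),(65,-55)),((243,407),(-65,-55)),((92,436),(-65,95))]
W2=np.array([atz("top",px(*a),.014)[:2] for a,l in b]);L2=np.array([l for a,l in b])/1000
s=least_squares(lambda p:(tr(p,L2)-W2).ravel(),[.4,.2,0]);print("stand",s.x,np.round((tr(s.x,L2)-W2)*1000,1).tolist())
h=[((119,320),(35,0)),((127,405),(-39,0)),((33,333),(35,74))]
print("hookpts",[np.round((atz("top",px(*a),.151)[:2]-tr(s.x,np.array(l)/1000))*1000,1).tolist() for a,l in h])
# bar: crop scale 4, offset (265,205)
q=lambda x,y:((x-592+.5)/4-.5+265,(y+.5)/4-.5+205)
c=[(658,54),(760,84),(752,111),(648,80)]
B=np.array([atz("top",q(*a),.030)[:2] for a in c]);print(B.round(4).tolist(),np.linalg.norm(B-np.roll(B,1,0),axis=1))
rg=atz("top",q(617,56),.015);print("ringtip",rg)
E2=(B[0]+B[3])/2-(B[1]+B[2])/2; u=E2/np.linalg.norm(E2); cen=B.mean(0); print("bar cen",cen,"yaw(own y dir)",np.arctan2(u[1],u[0]),"origin",cen+.005*u,"ring check", (rg[:2]-cen)@u)
import math
st=observe(); print(st["eef_pos"],st["tcp_rot"],st["opening"])
E
```

```text
lock [ 0.48927936 -0.00734202  0.1058695 ]
[[-3.2, -3.5], [3.6, -0.6], [1.7, 0.8], [-1.8, 0.2], [0.7, 0.7], [0.5, 0.9], [-1.3, 0.3]]
pipe ends [0.73951444 0.01704247 0.12      ] [ 0.41133788 -0.01699931  0.12      ] 0.10184790287363531
stand [0.44162523 0.24705954 0.15892954] [[1.3, 1.5], [0.4, -0.1], [-1.3, -0.6], [-0.4, -0.8]]
hookpts [[0.7, 0.1], [-0.4, 4.1], [2.8, 1.5]]
[[0.4882, -0.2385], [0.4641, -0.3143], [0.4442, -0.3076], [0.4691, -0.2305]] [0.02080613 0.07953987 0.02102254 0.08105662]
ringtip [ 0.4875825  -0.20870335  0.015     ]
bar cen [ 0.46638733 -0.27272773] yaw(own y dir) 1.2603740366962308 origin [ 0.46791464 -0.26796671] ring check 0.06743860546877786
[ 0.23328524 -0.57922888  0.23028   ] [-3.13980977e+00 -2.46708721e-04  3.82742526e-01] 0.08531065521548986
```

```bash
cat >> h.py <<'E'
from scipy.spatial.transform import Rotation as Ro
LK=np.array([.4893,-.0073]); LY=.104
BY=1.2604; BO=np.array([.4679,-.2680])      # bar own-y heading, origin
T=np.radians(42)
def lw(x,y,z): c,s=np.cos(LY),np.sin(LY); return np.array([LK[0]+c*x-s*y,LK[1]+s*x+c*y,z])
def ori(heading,tilt,flip=False):
    """tool z: tilt from straight down towards heading; fingers close square to heading"""
    h=np.array([np.cos(heading),np.sin(heading),0]); z=np.sin(tilt)*h-np.cos(tilt)*np.array([0,0,1.])
    y=np.array([np.sin(heading),-np.cos(heading),0])*(-1 if flip else 1)
    return Ro.from_matrix(np.c_[np.cross(y,z),y,z])
rpy=lambda R:R.as_euler('xyz')
def tcp(g,R): return np.array(g)+.019*R.apply([0,0,1])   # TCP for a grasp point
E
python3 - <<'E'
from h import *
px=lambda x,y:((x+.5)/3-.5+60,(y+.5)/3-.5+120)
inv=lambda p:np.array([[np.cos(LY),np.sin(LY)],[-np.sin(LY),np.cos(LY)]])@(p[:2]-LK)
print("handles",inv(atz("top",px(477,136),.09)),inv(atz("top",px(355,307),.09)))
u=np.array([np.cos(BY),np.sin(BY)])
pts=dict(pick=(lambda f:(np.r_[BO-.034*u,.026],ori(BY,T,f))),
 pre=(lambda f:(lw(-.005,-.19,.075),ori(LY+np.pi/2,T,f))),lay=(lambda f:(lw(-.005,-.022,.037),ori(LY+np.pi/2,T,f))),
 hin=(lambda f:(lw(.16,-.078,.095),ori(LY+np.pi/2,0,f))),hin2=(lambda f:(lw(.0,-.078,.095),ori(LY+np.pi/2,0,f))),
 ho=(lambda f:(lw(0,.078,.095),ori(LY+np.pi/2,0,f))),ho2=(lambda f:(lw(.16,.078,.095),ori(LY+np.pi/2,0,f))),
 take=(lambda f:(lw(-.005,.024,.037),ori(LY-np.pi/2,T,not f))),out=(lambda f:(lw(-.005,.17,.12),ori(LY-np.pi/2,T,not f))),
 hang=(lambda f:(np.array([.4416,.247,.115]),ori(.159+np.pi/2,np.pi/2-T,f))))
for f in (0,1):
  for n,g in pts.items():
    p,R=g(f); q=inverse_kinematics(tcp(p,R),rpy(R)); print(f,n,None if q is None else np.round(q,2))
w=get_calibration("wrist")["world_from_camera"]; s=observe(); R=Ro.from_euler('xyz',s["tcp_rot"]); w=np.array(w)
print("cam in tool",R.inv().apply(w[:3,3]-s["eef_pos"]),R.inv().apply(w[:3,2]))
E
```

```text
handles [ 0.14759929 -0.06737267] [0.00111273 0.06510514]
0 pick [-1.03  0.62  1.63  0.53  1.44 -0.94]
0 pre [-0.78  0.59  1.56  0.44  1.6  -1.01]
0 lay [-0.58  0.47  1.84  0.56  1.38 -0.95]
0 hin [-0.22  0.45  1.55  0.    1.15 -0.33]
0 hin2 [-0.33  0.11  1.97  0.    1.07 -0.43]
0 ho [-0.02  0.06  2.01 -0.    1.06 -0.12]
0 ho2 [ 0.01  0.42  1.59 -0.    1.14 -0.09]
0 take [ 0.3   0.38  1.97 -0.81  1.13  0.69]
0 out [ 0.56  0.36  1.79 -0.65  1.41  0.7 ]
0 hang [-0.13  0.2   2.06  0.83  1.31 -0.7 ]
1 pick [-1.03  0.62  1.63  0.53  1.44  2.2 ]
1 pre [-0.78  0.59  1.56  0.44  1.6   2.13]
1 lay [-0.58  0.47  1.84  0.56  1.38  2.19]
1 hin None
1 hin2 None
1 ho None
1 ho2 None
1 take [ 0.3   0.38  1.97 -0.81  1.13 -2.45]
1 out [ 0.56  0.36  1.79 -0.65  1.41 -2.44]
1 hang [-0.13  0.2   2.06  0.83  1.31  2.44]
cam in tool [ 0.06865595 -0.00053255 -0.14217715] [-2.71752472e-01 -4.02387388e-04  9.62367098e-01]
```

```bash
python3 - <<'E'
from h import *
u=np.array([np.cos(BY),np.sin(BY)]); R=ori(BY,T); z=R.apply([0,0,1])
p=tcp(np.r_[BO-.034*u,.026],R)
gripper_to(.045,60)
movep(p-.10*z,rpy(R))
print(move_l(p,.12,max_force=12)); gripper_to(0.015,60)
s=observe(); print(s["opening"],s["grasp_force"],s["eef_pos"]-p,s["time_s"])
move_l(p+[0,0,.075],.15)
s=observe(); print(s["opening"],s["ft_force"],s["time_s"])
for n in ("scene","wrist"):
    im,d=get_image(n); cv2.imwrite(f"pics/{n}1.png",im[:,:,::-1]); np.save(f"pics/{n}1.npy",d)
a=cv2.imread("pics/scene1.png")[150:330,120:360]; b=cv2.imread("pics/wrist1.png")
C=np.zeros((300,800,3),np.uint8); C[:,:400]=cv2.resize(a,(400,300)); C[:,400:]=cv2.resize(b,(400,300)); cv2.imwrite("pics/c2.png",C)
E
```

```text
False
0.021044326168124388 60.17943978309631 [ 0.00029969 -0.0012292   0.00077481] 3.15
0.020694447514015488 [ 0.16544324 -0.69536865 -2.42118968] 3.8
```

View pics/c2.png

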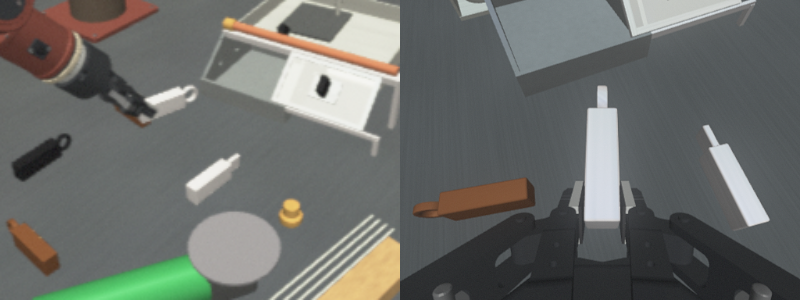

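```bash
python3 - <<'E'
from h import *
R=ori(LY+np.pi/2,T); z=R.apply([0,0,1]); g=lambda y,h:tcp(lw(-.005,y,h),R)
movep(g(-.20,.085),rpy(R))
print(move_l(g(-.155,.075),.15,max_force=15))
print(move_l(g(-.059,.075),.15,max_force=15))
print(move_l(g(-.022,.038),.08,max_force=8))
s=observe(); print(s["eef_pos"]-g(-.022,.038),s["ft_force"],s["opening"],s["time_s"])
im,d=get_image("wrist"); cv2.imwrite(f"pics/wrist2.png",im[:,:,::-1])
a,_=get_image("scene"); a=np.ascontiguousarray(a[130:280,220:420,::-1])
C=np.zeros((300,800,3),np.uint8); C[:,:400]=cv2.resize(a,(400,300)); C[:,400:]=cv2.resize(im[:,:,::-1],(400,300)); cv2.imwrite("pics/c3.png",C)
E
```

```text
False
False
True
[-0.00140997  0.00179397 -0.00116677] [ 0.87418555 -0.38752748  3.38859105] 0.021119087121428383 6.3333
```

View pics/c3.png

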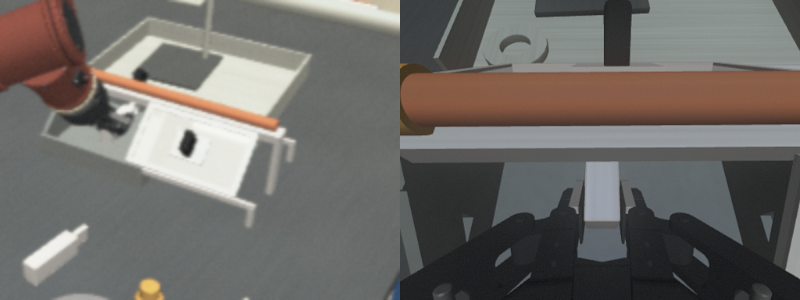

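```bash
python3 - <<'E'
from h import *
R=ori(LY+np.pi/2,T); z=R.apply([0,0,1])
gripper_to(.045,60)
p=np.array(observe()["eef_pos"])
move_l(p-.14*z,.2)
V=ori(LY+np.pi/2,0); v=lambda x,y,h:lw(x,y,h)
movep(v(.148,-.078,.19),rpy(V)); gripper_to(.034)
print(move_l(v(.148,-.078,.078),.12,max_force=10))
print(move_l(v(-.025,-.078,.078),.1,max_force=11))
s=observe(); e=np.array(s["eef_pos"]); print(e-v(0,-.078,.078),s["ft_force"],s["opening"],s["time_s"])
move_l(v(0,-.078,.078),.1);move_l(v(0,-.078,.19),.2)
s=observe(); print(s["ft_force"],s["time_s"])
im,_=get_image("wrist"); a,_=get_image("scene"); a=np.ascontiguousarray(a[130:280,220:420,::-1])
C=np.zeros((300,800,3),np.uint8); C[:,:400]=cv2.resize(a,(400,300)); C[:,400:]=cv2.resize(im[:,:,::-1],(400,300)); cv2.imwrite("pics/c4.png",C)
E
```

```text
False
True
[-0.00699106 -0.00145901  0.00085126] [ 4.41292302  0.53790594 -1.83882787] 0.034195850948500355 11.125
[ 0.2066596  -0.10832014 -0.78188194] 12.0833
```

View pics/c4.png

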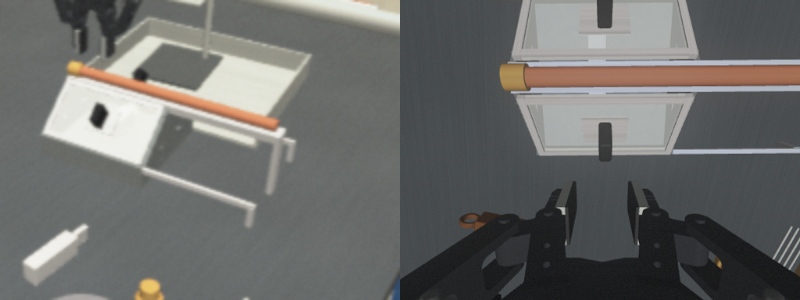

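```bash
python3 - <<'E'
from h import *
V=ori(LY+np.pi/2,0); v=lw
move_l(v(0.0,-.078,.078),.2,max_force=10)
print(move_l(v(-.03,-.078,.078),.06,max_force=22))
s=observe(); print(np.array(s["eef_pos"])-v(0,-.078,.078),s["ft_force"])
move_l(v(0,-.078,.078),.1);move_l(v(0,-.078,.17),.2); move_l(v(0,.078,.17),.2)
print(move_l(v(0,.078,.078),.12,max_force=10))
print(move_l(v(.175,.078,.078),.1,max_force=15))
s=observe(); print(np.array(s["eef_pos"])-v(0.16,.078,.078),s["ft_force"],s["time_s"])
move_l(v(.155,.078,.078),.1);move_l(v(.155,.078,.19),.2)
W=ori(LY+np.pi/2,0); movep(v(0.0,.13,.30),rpy(W))
c=get_calibration("wrist"); import pickle
im,d=get_image("wrist"); pickle.dump((im,d,c),open("pics/w5.pkl","wb")); print(observe()["time_s"])
cv2.imwrite("pics/w5.png",im[:,:,::-1])
t,dt=get_image("top"); cv2.imwrite("pics/top5.png",t[:,:,::-1])
C=np.zeros((400,800,3),np.uint8); C[:300,:400]=cv2.resize(im[:,:,::-1],(400,300)); C[:344,404:796]=cv2.resize(t[120:292,60:256,::-1],None,fx=2,fy=2); cv2.imwrite("pics/c5.png",C)
E
```

```text
True
[-0.00690133 -0.00151657  0.00242141] [ 4.52789998  0.82713502 -2.78755944]
False
True
[ 0.0113684   0.00170793 -0.00143975] [-0.54715476 -1.17349803  0.2425451 ] 17.6167
19.4917
```

View pics/c5.png

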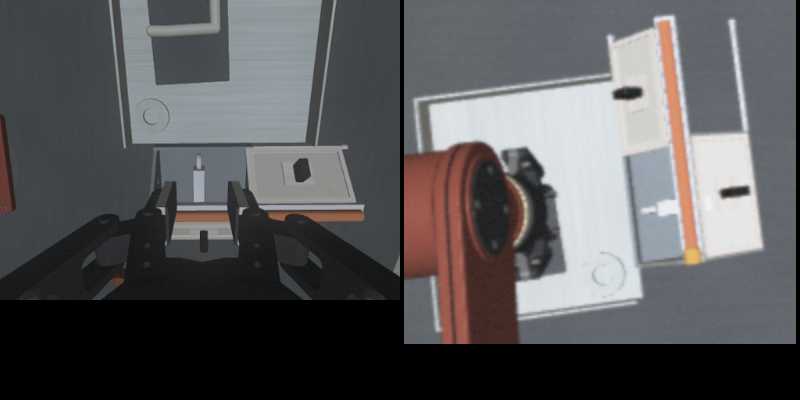

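```bash
python3 - <<'E'
from h import *
import pickle
im,d,c=pickle.load(open("pics/w5.pkl","rb"))
inv=lambda p:np.array([[np.cos(LY),np.sin(LY)],[-np.sin(LY),np.cos(LY)]])@(p[:2]-LK)
cv2.imwrite("pics/c6.png",cv2.resize(im[150:275,180:330,::-1],(750,600)[:2] and (720,600),interpolation=cv2.INTER_CUBIC))
P=cloud("wrist",d,c); t=cv2.imread("pics/top5.png")
for uv in [(254,225),(254,235),(255,205)]: print(uv,inv(P[uv[1],uv[0]]).round(4),P[uv[1],uv[0],2])
E
```

```text
(254, 225) [-0.0069  0.0411] 0.03928176250861298
(254, 235) [-0.0069  0.0254] 0.03896836507528473
(255, 205) [-0.0054  0.071 ] 0.03846321092837124
```

View pics/c6.png

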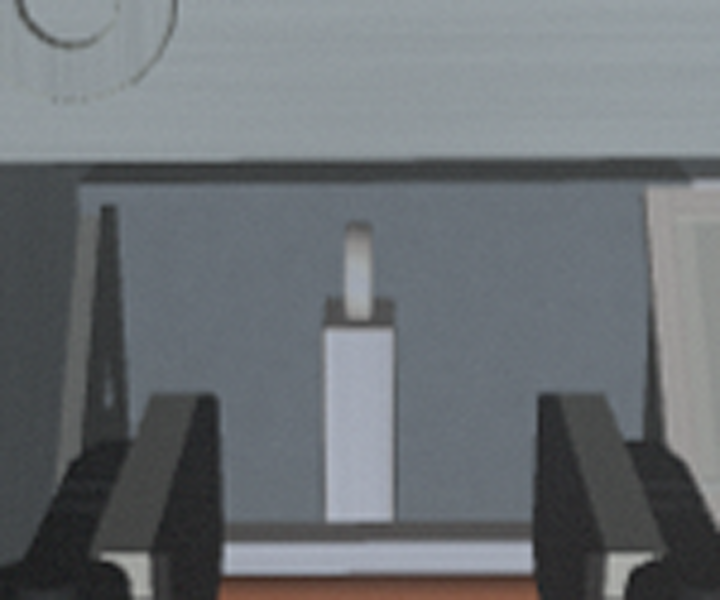

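```bash
python3 - <<'E'
from h import *
import pickle
F=ori(LY-np.pi/2,T,False); z=F.apply([0,0,1]); g=lambda y,h:tcp(lw(-.0065,y,h),F)
p=g(.028,.0365)
qs=observe()["q"]; print(np.round(inverse_kinematics(p-.13*z,rpy(F)),2))
movep(p-.13*z,rpy(F)); gripper_to(.045,60)
print(move_l(p,.12,max_force=10)); gripper_to(.015,60)
s=observe(); print(s["opening"],s["grasp_force"],np.array(s["eef_pos"])-p,s["time_s"])
print(move_l(g(.060,.075),.1,max_force=15))
print(move_l(g(.125,.085),.15,max_force=15))
print(move_l(g(.125,.28),.25))
s=observe(); print(s["opening"],s["ft_force"],s["time_s"],np.round(s["q"],2))
c=get_calibration("wrist"); im,d=get_image("wrist"); pickle.dump((im,d,c,s),open("pics/w7.pkl","wb")); 
b,_=get_image("scene"); cv2.imwrite("pics/s7.png",b[:,:,::-1])
C=np.zeros((300,800,3),np.uint8); C[:,:400]=cv2.resize(im[:,:,::-1],(400,300)); C[:,400:]=cv2.resize(np.ascontiguousarray(b[50:250,200:460,::-1]),(400,300)); cv2.imwrite("pics/c7.png",C)
E
```

```text
[ 0.47  0.27  1.87 -0.69  1.37 -2.5 ]
False
0.020872237650211775 59.29770112037659 [0.00063138 0.00061149 0.00069154] 23.5083
True
True
False
0.020973747768919554 [ 8.04202075e-04  6.70000642e-01 -2.99011038e+00] 25.1583 [ 0.49  0.1   1.77 -0.67  1.6  -2.67]
```

View pics/c7.png

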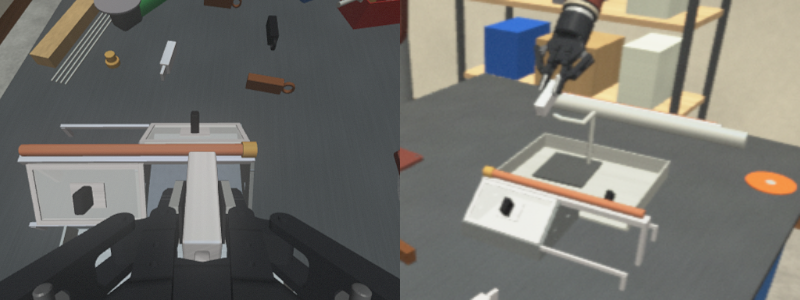

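```bash
python3 - <<'E'
from h import *
import pickle
im,d,c,s=pickle.load(open("pics/w7.pkl","rb"))
P=cloud("wrist",d,c); R=Ro.from_euler('xyz',s["tcp_rot"]); e=np.array(s["eef_pos"])
print(e, rpy(R)-rpy(ori(LY-np.pi/2,T,False)))
Q=R.inv().apply((P-e).reshape(-1,3)).reshape(P.shape)  # tool frame
for v in range(190,345,10): print(v,im[v,259],Q[v,259].round(4),P[v,259,2].round(4))
b=cv2.imread("pics/s7.png")[85:135,275:335]
C=np.zeros((600,800,3),np.uint8); C[:330,:396]=cv2.resize(b,(396,330),interpolation=cv2.INTER_CUBIC)
C[:600,400:]=cv2.resize(im[170:350,200:320,::-1],(400,600),interpolation=cv2.INTER_CUBIC); cv2.imwrite("pics/c8.png",C)
E
```

```text
[0.47023001 0.10310418 0.26375143] [-0.01216041 -0.00511584  0.00705677]
190 [170 119  97] [-0.0172  0.0012  0.18  ] 0.119
200 [192 190 187] [0.0166 0.0008 0.0289] 0.2536
210 [192 191 189] [0.0129 0.0008 0.0209] 0.257
220 [191 191 188] [0.0103 0.0007 0.0117] 0.262
230 [192 191 188] [0.0069 0.0007 0.0056] 0.2643
240 [192 192 189] [ 0.0042  0.0007 -0.0014] 0.2676
250 [191 189 188] [ 0.0017  0.0007 -0.0078] 0.2707
260 [189 189 186] [-0.0009  0.0007 -0.0132] 0.2729
270 [189 189 187] [-0.0023  0.0007 -0.0202] 0.2772
280 [189 189 186] [-0.0047  0.0007 -0.0246] 0.2788
290 [189 188 186] [-0.0069  0.0007 -0.0291] 0.2806
300 [190 188 186] [-0.0088  0.0007 -0.0335] 0.2826
310 [185 190 196] [-0.0107  0.0007 -0.0376] 0.2843
320 [137 135 133] [-0.0173  0.0007 -0.0353] 0.2782
330 [154 153 151] [-0.0146  0.0006 -0.0446] 0.287
340 [49 48 51] [ 0.0093  0.0005 -0.0766] 0.3266
```

View pics/c8.png

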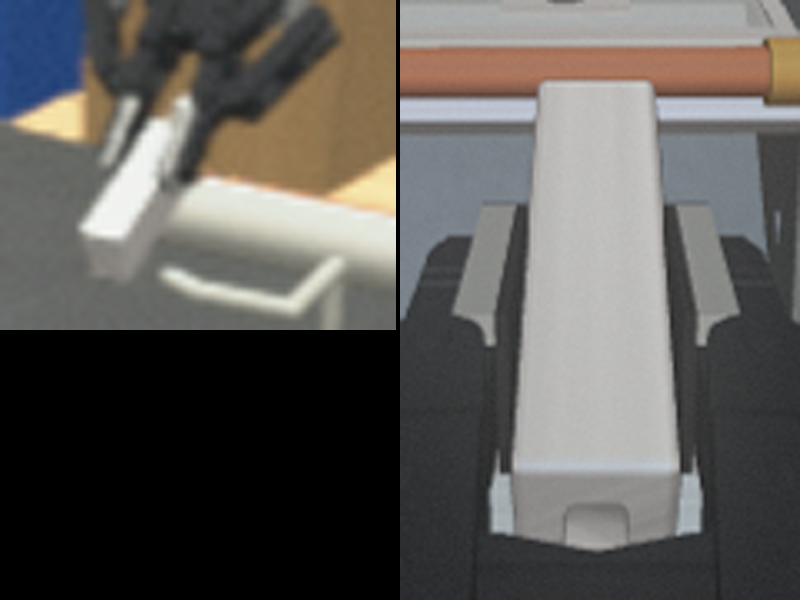

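```bash
cat >> h.py <<'E'
SY=.159; HM=np.array([.4416,.247,.151]); BETA=None
EYE=np.array([-.0297,.0003,-.0443])   # eye in tool frame
def hang(x,dz,psi=SY,tilt=np.radians(22.3),dy=0):
    """TCP and orientation that put the eye at stand (x, dy, hook centre line + dz)"""
    R=ori(psi+np.pi/2,tilt,True); c,s=np.cos(SY),np.sin(SY)
    return HM+[c*x-s*dy,s*x+c*dy,dz]-R.apply(EYE),R
E
python3 - <<'E'
from h import *
import pickle
im,d,c,s=pickle.load(open("pics/w7.pkl","rb"))
P=cloud("wrist",d,c); R=Ro.from_euler('xyz',s["tcp_rot"]); e=np.array(s["eef_pos"])
Q=R.inv().apply((P-e).reshape(-1,3)).reshape(P.shape)[200:306,250:268].reshape(-1,3)
m=Q.mean(0); v=np.linalg.svd(Q-m)[2][0]; v*=-np.sign(v[2]); print("u_t",v,np.degrees(np.arctan2(-v[0],-v[2])))
n=np.array([-v[2],0,v[0]]); print("n",n)
f=R.inv().apply(P[305,259]-e); print("pt",f, "front extrap", m+v*((f-m)@v+.0035))
for psi in (SY,SY+.15,SY-.15):
  for t in (15,22.3,30):
    for x,dz in((-.11,.12),(-.08,.006),(0,-.003)):
      p,Rr=hang(x,dz,psi,np.radians(t)); q=inverse_kinematics(p,rpy(Rr)); print(round(psi,2),t,x,None if q is None else np.round(q,2))
E
```

```text
u_t [-2.89601865e-01 -4.76069550e-04 -9.57147080e-01] 16.834123731766557
n [ 0.95714708  0.         -0.28960187]
pt [-0.01020544  0.00066445 -0.03494435] front extrap [-0.007672    0.00045111 -0.03936749]
0.16 15 -0.11 None
0.16 15 -0.08 None
0.16 15 0 None
0.16 22.3 -0.11 None
0.16 22.3 -0.08 None
0.16 22.3 0 None
0.16 30 -0.11 None
0.16 30 -0.08 None
0.16 30 0 None
0.31 15 -0.11 None
0.31 15 -0.08 None
0.31 15 0 None
0.31 22.3 -0.11 None
0.31 22.3 -0.08 None
0.31 22.3 0 None
0.31 30 -0.11 None
0.31 30 -0.08 [-0.02 -0.07  2.18  0.52  1.25  2.59]
0.31 30 0 [0.01 0.14 1.99 0.53 1.23 2.61]
0.01 15 -0.11 None
0.01 15 -0.08 None
0.01 15 0 None
0.01 22.3 -0.11 None
0.01 22.3 -0.08 None
0.01 22.3 0 None
0.01 30 -0.11 None
0.01 30 -0.08 None
0.01 30 0 None
```

```bash
python3 - <<'E'
from h import *
for x in(.125,.11,.14):
  for dh in (-.15,0,.15,.3):
    for t in (40,50):
      R=ori(LY-np.pi/2+dh,np.radians(t),False); out=[]
      for h in (.25,.032):
        q=inverse_kinematics(tcp(lw(x,.22,h),R),rpy(R)); out.append(None if q is None else np.round(q,2).tolist())
      print(x,dh,t,out)
E
```

```text
0.125 -0.15 40 [[0.51, 0.54, 1.26, -0.59, 1.73, -2.56], [0.51, 0.79, 1.33, -0.58, 1.46, -2.39]]
0.125 -0.15 50 [[0.55, 0.63, 1.21, -0.71, 1.83, -2.54], [0.55, 0.89, 1.24, -0.68, 1.6, -2.35]]
0.125 0 40 [[0.53, 0.48, 1.34, -0.63, 1.64, -2.66], [0.53, 0.74, 1.41, -0.64, 1.37, -2.46]]
0.125 0 50 [[0.58, 0.56, 1.3, -0.76, 1.72, -2.61], [0.58, 0.84, 1.34, -0.75, 1.5, -2.4]]
0.125 0.15 40 [None, [0.55, 0.69, 1.49, -0.7, 1.28, -2.53]]
0.125 0.15 50 [[0.6, 0.49, 1.4, -0.81, 1.61, -2.68], [0.6, 0.78, 1.43, -0.82, 1.39, -2.44]]
0.125 0.3 40 [None, [0.56, 0.63, 1.58, -0.76, 1.18, -2.6]]
0.125 0.3 50 [None, [0.61, 0.72, 1.54, -0.9, 1.29, -2.48]]
0.11 -0.15 40 [[0.52, 0.5, 1.3, -0.58, 1.73, -2.55], [0.52, 0.76, 1.37, -0.58, 1.45, -2.37]]
0.11 -0.15 50 [[0.56, 0.6, 1.25, -0.71, 1.82, -2.52], [0.56, 0.87, 1.28, -0.68, 1.59, -2.33]]
0.11 0 40 [[0.54, 0.45, 1.38, -0.62, 1.64, -2.64], [0.54, 0.71, 1.45, -0.64, 1.37, -2.45]]
0.11 0 50 [[0.59, 0.53, 1.34, -0.75, 1.72, -2.59], [0.59, 0.81, 1.38, -0.75, 1.49, -2.38]]
0.11 0.15 40 [None, [0.56, 0.66, 1.53, -0.7, 1.27, -2.52]]
0.11 0.15 50 [[0.61, 0.46, 1.44, -0.8, 1.61, -2.66], [0.61, 0.76, 1.47, -0.82, 1.39, -2.43]]
0.11 0.3 40 [None, [0.57, 0.61, 1.62, -0.76, 1.18, -2.58]]
0.11 0.3 50 [None, [0.63, 0.7, 1.57, -0.89, 1.28, -2.46]]
0.14 -0.15 40 [[0.5, 0.57, 1.22, -0.59, 1.74, -2.58], [0.5, 0.81, 1.29, -0.58, 1.47, -2.4]]
0.14 -0.15 50 [[0.55, 0.66, 1.16, -0.72, 1.83, -2.55], [0.55, 0.92, 1.19, -0.69, 1.61, -2.36]]
0.14 0 40 [[0.52, 0.51, 1.3, -0.63, 1.64, -2.67], [0.52, 0.76, 1.37, -0.64, 1.38, -2.48]]
0.14 0 50 [[0.57, 0.59, 1.26, -0.76, 1.73, -2.62], [0.57, 0.86, 1.29, -0.76, 1.5, -2.41]]
0.14 0.15 40 [None, [0.54, 0.71, 1.46, -0.7, 1.29, -2.55]]
0.14 0.15 50 [None, [0.59, 0.8, 1.4, -0.82, 1.4, -2.46]]
0.14 0.3 40 [None, [0.55, 0.66, 1.54, -0.76, 1.19, -2.62]]
0.14 0.3 50 [None, [0.6, 0.74, 1.5, -0.9, 1.29, -2.5]]
```

```bash
python3 - <<'E'
from h import *
import pickle
R=ori(LY-np.pi/2-.15,T,False); z=R.apply([0,0,1]); g=lambda h:tcp(lw(.125,.215,h),R)
movep(g(.25),rpy(R)); move_l(g(.072),.2,max_force=15)
gripper_to(.015,20); s=observe(); print(s["grasp_force"],s["time_s"])
print(move_l(g(.034),.06,max_force=20)); s=observe(); print(s["eef_pos"]-g(.034),s["ft_force"],s["opening"],s["time_s"])
c=get_calibration("wrist"); im,d=get_image("wrist"); P=cloud("wrist",d,c)
for v in range(200,320,15): print(v,P[v,259].round(4))
E
```

```text
62.14426517486572 27.2083
True
[0.00112495 0.00100495 0.0251678 ] [0.20796512 1.31766604 5.67585995] 0.020871284409143535 27.5833
200 [0.5896 0.1769 0.0362]
215 [0.5901 0.1883 0.0406]
230 [0.5906 0.1992 0.0459]
245 [0.5911 0.2089 0.051 ]
260 [0.5914 0.2173 0.0541]
275 [0.5918 0.2253 0.0587]
290 [0.5921 0.2323 0.0613]
305 [0.5924 0.2389 0.0653]
```

```bash
python3 - <<'E'
from h import *
import pickle
gripper_to(.026,20); hold(.2); gripper_to(.045,60)
R=ori(LY-np.pi/2-.15,T,False); z=R.apply([0,0,1])
p=np.array(observe()["eef_pos"]); move_l(p-.06*z,.2)
s=observe(); c=get_calibration("wrist"); im,d=get_image("wrist"); pickle.dump((im,d,c,s),open("pics/w9.pkl","wb")); P=cloud("wrist",d,c)
m=(im.min(2)>140)&(P[...,2]>.028)&(P[...,2]<.043); m[:,:225]=0;m[:,300:]=0
n,l,st,ce=cv2.connectedComponentsWithStats(m.astype(np.uint8)); 
for i in range(1,n):
    if st[i,4]>200: Q=P[l==i]; print(st[i],cv2.minAreaRect(Q[:,:2].astype(np.float32)*1000),np.percentile(Q[:,2],[5,50,95]))
print(s["time_s"],s["ft_force"])
C=np.zeros((384,800,3),np.uint8); C[:,:512]=im[:,:,::-1]; t,_=get_image("top"); C[:300,516:]=cv2.resize(np.ascontiguousarray(t[120:270,60:202,::-1]),(284,300)); cv2.imwrite("pics/c9.png",C)
E
```

```text
[ 245  186   28  103 2420] ((591.7192993164062, 221.8004913330078), (77.75643157958984, 19.684070587158203), 87.51914978027344) [0.03435033 0.03535308 0.03640078]
28.8333 [-0.60998804 -0.02835686 -0.2684652 ]
```

View pics/c9.png

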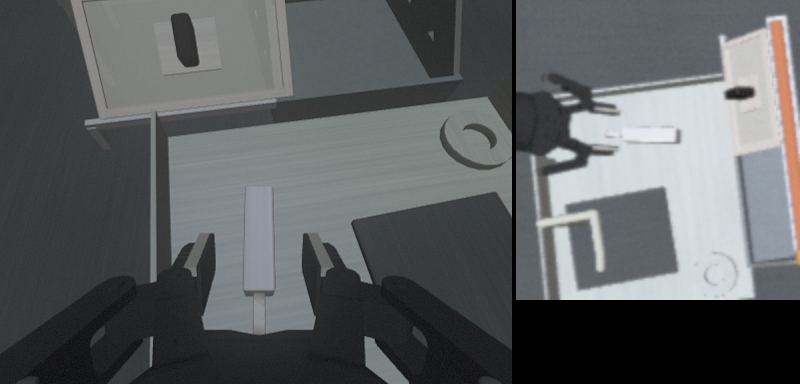

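```bash
cat >> h.py <<'E'
_c,_s=np.cos(T),np.sin(T); EYE=np.array([-.038*_c-.011*_s,0,-.038*_s+.011*_c-.019]); HT=np.pi/2-T
E
python3 - <<'E'
from h import *
BH=np.radians(87.52); u=np.array([np.cos(BH),np.sin(BH),0]); G=np.r_[.5917,.2218,.032]+.015*u
R=ori(BH-np.pi,T,False); z=R.apply([0,0,1]); p=tcp(G,R)
print("eye",EYE)
for n,(a,b) in dict(g=(p,R),up=(p+[0,0,.28],R),s=hang(-.11,.15,SY,HT),s2=hang(-.075,.005,SY,HT),h=hang(0,-.004,SY,HT)).items():
    q=inverse_kinematics(a,rpy(b)); print(n,None if q is None else np.round(q,2))
movep(p-.05*z,rpy(R))
print(move_l(p,.1,max_force=12)); gripper_to(.015,100)
s=observe(); print(s["opening"],s["grasp_force"],s["eef_pos"]-p,s["time_s"])
print(move_l(p+[0,0,.05],.15)); s=observe(); print(s["ft_force"])
im,d=get_image("wrist"); P=cloud("wrist",d)
for v in range(210,320,20): print(v,P[v,259].round(4))
E
```

```text
eye [-0.03559994  0.         -0.03625237]
g [ 0.53  0.82  1.29 -0.6   1.5  -2.38]
up [ 0.53  0.53  1.16 -0.62  1.84 -2.61]
s [-0.25 -0.34  2.24  0.75  1.63  2.63]
s2 [-0.21  0.04  2.24  0.79  1.34  2.39]
h [-0.15  0.22  2.05  0.82  1.31  2.42]
False
0.019763597223611283 98.38780403137207 [0.00067869 0.0009723  0.00103788] 30.1917
False
[-0.16363756  0.06611378 -2.45627901]
210 [0.5899 0.2105 0.0836]
230 [0.5903 0.221  0.084 ]
250 [0.5907 0.2303 0.0826]
270 [0.5912 0.2396 0.083 ]
290 [0.5915 0.2482 0.0826]
310 [0.5919 0.2566 0.0838]
```

```bash
python3 - <<'E'
from h import *
import pickle
p=np.array(observe()["eef_pos"]); move_l(p+[0,0,.22],.25)
a,R=hang(-.11,.15,SY,HT); movep(a,rpy(R))
a,R=hang(-.075,.006,SY,HT); print(move_l(a,.2,max_force=15)); s=observe(); print(s["time_s"],s["ft_force"],np.array(s["eef_pos"])-a)
o={}
for n in("scene","wrist","top"):
    c=get_calibration(n); im,d=get_image(n); o[n]=(im,d,c)
pickle.dump((o,s),open("pics/w10.pkl","wb"))
C=np.zeros((600,800,3),np.uint8)
C[:300,:400]=cv2.resize(o["wrist"][0][:,:,::-1],(400,300))
i=o["scene"][0][110:185,255:355,::-1]; C[:300,400:]=cv2.resize(np.ascontiguousarray(i),(400,300),interpolation=cv2.INTER_CUBIC)
i=o["top"][0][200:275,60:160,::-1]; C[300:,:400]=cv2.resize(np.ascontiguousarray(i),(400,300),interpolation=cv2.INTER_CUBIC)
cv2.imwrite("pics/c10.png",C)
E
```

```text
False
36.9583 [ 0.11681689 -0.11943895 -1.30948742] [2.68569255e-04 2.60727401e-05 4.74284149e-04]
```

View pics/c10.png

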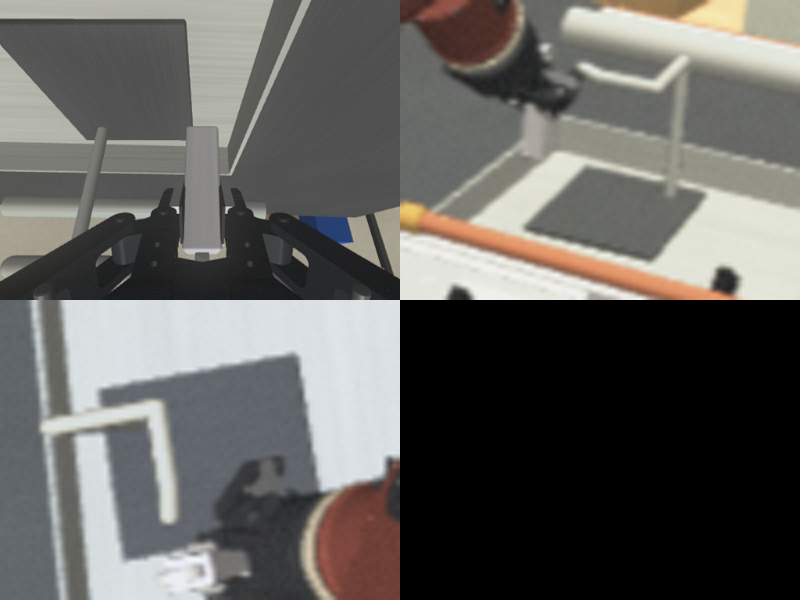

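```bash
python3 - <<'E'
from h import *
import pickle
o,s=pickle.load(open("pics/w10.pkl","rb")); im,d,c=o["top"]; P=cloud("top",d,c)
i=lambda p:(Ro.from_euler('z',-SY).apply(p-HM))
S=i(P.reshape(-1,3)).reshape(P.shape)*1000
print("hook rows: v, mean stand x,y,z of bright raised pixels")
for v in range(228,258,2):
    r=[u for u in range(96,108) if -12<S[v,u,2]<25 and im[v,u].min()>130]
    if r: print(v,r[0],r[-1],S[v,r].mean(0).round(1))
print("ring area z (stand, mm rel hook line)")
for v in range(261,276): print(v," ".join(f"{S[v,u,2]:4.0f}" for u in range(97,117)),"|",im[v,97:117].min(1))
print(S[268,97:117,1].round(0),S[261:276,105,0].round(0))
E
```

```text
hook rows: v, mean stand x,y,z of bright raised pixels
228 96 101 [31.6  1.7  2.8]
230 97 101 [26.2  0.8  3.9]
232 97 101 [20.9  1.1  5.1]
234 98 101 [15.5  0.3  5.8]
236 98 102 [10.2  0.4  4.3]
238 98 102 [5.1 1.4 3.9]
240 98 102 [-0.1  2.1  3.9]
242 99 103 [-5.7 -0.3  5.5]
244 99 103 [-10.8   0.9   4.4]
246 99 103 [-16.    1.3   5.5]
248 100 103 [-21.3   0.3   6.7]
250 100 103 [-26.5   1.4   5.7]
252 100 104 [-31.8  -0.1   8.5]
254 100 103 [-36.6   1.5   9.5]
ring area z (stand, mm rel hook line)
261 -141 -133 -144 -140 -140 -138 -140 -143 -138 -139  -33  -29  -27  -19  -20  -11  -11   -7   -4    3 | [100 100 100  98 100 101  99 104 107 113 156 164 170 171 175 170 136  86
  60  55]
262 -136 -137 -136 -136 -139 -137 -139 -137 -140 -144  -34  -30  -26  -23  -21  -17  -11  -11  -14  -37 | [ 97  97 105 108 108 106 127 142 152 150 176 176 176 165 161 140 125  97
  83  86]
263 -141 -137 -137 -143 -145 -143 -144 -145 -145 -145  -35  -18  -11   -5   -7  -11  -15  -24  -34  -42 | [118 127 140 151 149 157 188 201 196 182 159 137 154 187 199 148 112 107
 110 111]
264 -147 -141 -144 -145 -148 
[... 1734 characters left out ...]
3  -31  -28  -32  -34  -24  -21   -5   -6 | [217 217 217 216 212 196 207 215 217 217 216 212 205 183 144 130 113 101
  79  59]
274 -144 -144 -145 -147 -146 -146 -149 -145 -145 -148 -149 -146 -143 -146  -36 1004  -26  -23  -10   -5 | [218 218 218 218 215 209 211 213 215 217 217 216 215 207 144  90  93  84
  76  68]
275 -145 -148 -142 -144 -146 -144 -141 -146 -146 -142 -143 -142 -147 -149 -147  -28  -26  -20  -21   -3 | [218 218 217 218 214 212 213 215 214 216 216 215 216 214 173 134 124 140
 143 127]
[ 80.  79.  11.   9.   5.   2.  -1.  -3.  -5.  -8. -10. -11. -12. -14.
 -11. -13. -13. -14. -14. -14.] [ -61.  -64.  -67.  -64.  -67.  -70.  -71.  -73.  -76.  -78.  -82.  -85.
  -96.  -99. -102.]
```

```bash
python3 - <<'E'
from h import *
def go(x,dz,feed,mf=3.):
    a,R=hang(x,dz,SY,HT,.001); r=move_l(a,feed,max_force=mf); s=observe(); print(x,r,(np.array(s["eef_pos"])-a).round(4),np.round(s["ft_force"],2),round(s["time_s"],2)); return r
go(-.06,.0045,.05)
ok=not go(-.033,.0045,.05)
if ok: ok=not go(-.016,.0,.05)
if ok: ok=not go(0,-.0005,.05)
E
```

```text
-0.06 False [ 0.0001  0.0001 -0.    ] [ 0.11  0.51 -2.29] 37.56
-0.033 False [-0.0002  0.0001 -0.0002] [-0.06 -0.4  -1.83] 38.25
-0.016 False [ 0.      0.0001 -0.0001] [ 0.12 -0.06 -1.52] 38.75
0 False [ 0.0002  0.     -0.    ] [-0.05  0.18 -2.51] 39.22
```

```bash
python3 - <<'E'
from h import *
import pickle
a,R=hang(0,-.009,SY,HT,.001); r=move_l(a,.015,max_force=1.5); s=observe(); print(r,(np.array(s["eef_pos"])-a).round(4),np.round(s["ft_force"],2),s["time_s"])
o={}
for n in("scene","top"):
    c=get_calibration(n); im,d=get_image(n); o[n]=(im,d,c)
pickle.dump((o,s),open("pics/w11.pkl","wb"))
im,d,c=o["top"]; P=cloud("top",d,c); S=Ro.from_euler('z',-SY).apply((P-HM).reshape(-1,3)).reshape(P.shape)*1000
for v in range(226,258,2): 
    r=[u for u in range(96,106) if -12<S[v,u,2]<25 and im[v,u].min()>130]
    if r: print(v,r[0],r[-1],S[v,r].mean(0).round(1), S[v,r,2].round(0))
E
```

```text
True [-0.0001  0.0002  0.0058] [ 0.18 -0.1   4.3 ] 39.55
226 96 100 [36.9  1.5  4.6] [7. 6. 0. 7. 3.]
228 96 101 [31.5  1.1  4.4] [ 6.  5.  4. 10.  2. -2.]
230 97 101 [26.1  0.3  5.1] [5. 8. 6. 3. 4.]
232 97 101 [20.9  0.9  5.7] [ 4. 11.  4.  7.  3.]
234 98 102 [15.4  0.3  2.6] [ 8.  4.  2.  1. -2.]
236 98 102 [10.2  0.6  3.9] [4. 4. 6. 3. 2.]
238 98 105 [ 4.3 -2.6  4.2] [6. 5. 6. 3. 3. 6. 4. 0.]
240 96 105 [-0.4 -1.   8.6] [10. 11. 11.  7. 10. 11. 11.  7.  5.  3.]
242 96 103 [-5.   4.5  3.1] [ 7.  7. -9.  5.  6.  5.  3.  0.]
244 99 103 [-10.9   0.2   6.3] [6. 9. 8. 5. 4.]
246 99 103 [-16.1   0.9   4.8] [7. 4. 7. 2.]
248 100 104 [-21.6  -0.4   5.2] [7. 7. 6. 5. 2.]
250 100 104 [-26.7  -0.1   6.5] [8. 8. 5. 9. 3.]
252 100 104 [-31.8  -0.1   8.3] [ 8.  7. 10. 10.  6.]
254 100 103 [-36.6   1.6   9.2] [12.  8. 10.  7.]
```

```bash
python3 - <<'E'
from h import *
import pickle
p=np.array(observe()["eef_pos"]); move_l(p+[0,0,.0008],.02); s=observe(); print(s["ft_force"])
gripper_to(.026,20); gripper_to(.046); hold(.5); s=observe(); print(s["ft_force"],s["opening"],s["time_s"])
R=Ro.from_euler('xyz',s["tcp_rot"]); p=np.array(s["eef_pos"])
d=np.array([np.sin(SY),-np.cos(SY),0]); print(move_l(p+.05*d,.05,max_force=4)); 
p=np.array(observe()["eef_pos"]); print(move_l(p+.03*d+[0,0,.12],.2)); hold(1.)
p=np.array(observe()["eef_pos"]); move_l(p+[-.0,-.08,.06],.2)
s=observe(); print(s["time_s"],s["ft_force"])
for k in range(2):
    o={}
    for n in("scene","top","wrist"):
        c=get_calibration(n); im,dd=get_image(n); o[n]=(im,dd,c)
    P=np.concatenate([cloud(n,o[n][1],o[n][2]).reshape(-1,3) for n in("scene","top","wrist")]); S=Ro.from_euler('z',-SY).apply(P-HM)*1000
    m=(abs(S[:,0])<30)&(abs(S[:,1])<35)&(S[:,2]>-125)&(S[:,2]<25)
    for a in range(-125,25,15):
        q=S[m&(S[:,2]>=a)&(S[:,2]<a+15)]; print(a,len(q),np.percentile(q[:,:2],[3,50,97],axis=0).round(0).tolist() if len(q) else "")
    hold(.4)
pickle.dump(o,open("pics/w12.pkl","wb"))
im,dd,c=o["top"]; P=cloud("top",dd,c); S=Ro.from_euler('z',-SY).apply((P-HM).reshape(-1,3)).reshape(P.shape)*1000
for v in range(228,256,4):
    r=[u for u in range(96,106) if -12<S[v,u,2]<25 and im[v,u].min()>130]
    if r: print(v,r[0],r[-1],S[v,r].mean(0).round(1))
E
```

```text
[-0.20617615  0.23588311 -1.1272936 ]
[-0.26493639 -0.08175772 -0.37885069] 0.04561310291482545 40.9667
False
False
44.5333 [ 0.9323197   0.28086735 -0.84377904]
-125 0 
-110 12 [[-8.0, -12.0], [-1.0, -11.0], [7.0, -7.0]]
-95 201 [[-12.0, -13.0], [-0.0, -11.0], [14.0, -4.0]]
-80 217 [[-12.0, -13.0], [-1.0, -11.0], [13.0, 3.0]]
-65 218 [[-12.0, -13.0], [-1.0, -12.0], [14.0, -4.0]]
-50 236 [[-12.0, -14.0], [0.0, -12.0], [13.0, -3.0]]
-35 249 [[-12.0, -13.0], [-0.0, -12.0], [14.0, -3.0]]
-20 308 [[-12.0, -12.0], [-1.0, -7.0], [10.0, 15.0]]
-5 749 [[-28.0, -12.0], [-0.0, -2.0], [29.0, 6.0]]
10 38 [[-28.0, -5.0], [-1.0, 1.0], [3.0, 6.0]]
-125 0 
-110 2 [[4.0, -12.0], [6.0, -11.0], [8.0, -10.0]]
-95 209 [[-12.0, -12.0], [-1.0, -11.0], [13.0, -1.0]]
-80 207 [[-12.0, -13.0], [-1.0, -11.0], [13.0, 3.0]]
-65 225 [[-12.0, -13.0], [-0.0, -11.0], [13.0, -0.0]]
-50 240 [[-12.0, -13.0], [-0.0, -12.0], [13.0, -2.0]]
-35 247 [[-12.0, -13.0], [-0.0, -12.0], [14.0, -2.0]]
-20 306 [[-11.0, -13.0], [-1.0, -7.0], [10.0, 14.0]]
-5 753 [[-28.0, -12.0], [0.0, -2.0], [29.0, 8.0]]
10 39 [[-28.0, -8.0], [-2.0, 1.0], [3.0, 5.0]]
228 96 101 [31.6  1.5  3.4]
232 97 101 [21.   1.5  4.2]
236 98 102 [10.2  0.6  3.9]
240 96 105 [-0.5 -1.3  9.4]
244 99 103 [-10.9   0.6   5.1]
248 100 104 [-21.6  -0.7   6. ]
252 100 104 [-31.8   0.    8. ]
```

```bash
python3 -c "
from plant import *
print(job_done())"
```

```text
the job is handed in; nothing more can be done
None
```

The eye bar now hangs still by its eye on the stand's hook and the stand has not moved; the outer door was pushed to its stop before the inner one was opened, and the job was handed in at about 45 s. On the way out the bar bumped the inner side of the lock and turned in the grip, so I set it down on the trough floor and gripped it again. I also viewed 12 pictures, two over the limit of 10.

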